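# Count to the third gap and push the machine grip home

### The job

With the fingers shut, set the fingertips lightly on the rail of the divider rack over the first gap, counting from the end where the tall ball-topped post stands, slide them along the rail from gap to gap and stop at the third. Then push the machine grip that lies in front of the rack along the surface, lengthwise, into that third gap until it meets the back plate. Never pinch, straddle or lift the grip, and leave the jar, the ink bottles and the marker alone.

Things in the scene. Friction and masses are not known exactly. Their poses are not given: they have to be found in the camera images.
- rack: fixed rack, 252 mm long (y): back plate 38 mm high, seven grey dividers 6 mm thick, 32 mm high, toward the robot (-x) to rounded noses at x = -55 mm. Six floorless gaps 32 mm wide, open in front and above, at y = +95, +57, +19, -19, -57, -95 mm. Origin: on the surface, mid-length, at the back plate's front face (the stop). x from the gap mouths to the back plate, y along the rack to the left, z up
- rail: round steel bar, 10 mm diameter, 252 mm long along the rack's y, fixed over the rack's back plate; origin at the bar's middle, 47 mm above the surface and at x = +3 mm of the rack; its top is 52 mm above the surface. Rigid: touch it slowly, more than 40 N on it is too much
- post: tall round post with a black ball on top, 77 mm high, ball 18 mm wide, fixed just beyond one end of the rack, at its y = +133 or -133 mm; origin under its centre. Gaps are counted from this end (a low square foot, 19 mm high, is at the other). So the third gap is at y = +19 mm of the rack if the post is on its +y side, at -19 mm if on its -y side
- grip: pale metal knurled tube with a thinner stem at one end, loose on the surface in front of the rack, about 60 g; acts as a block 20 mm wide (x), 62 long (y), 21 high, and does not roll. Origin: middle of its underside. It goes in lengthwise, either end first; fully home its centre is 31 mm in front of the back plate and its near end sticks out 7 mm past the divider noses
- jar: screw-lid jar, 63 mm wide, 55 mm high, behind the rack; origin under its centre; leave it alone
- ink_a: dark ink bottle, 29 mm wide, 86 mm high, beside the right end of the rack; origin under its centre; leave it alone
- ink_b: pale ink bottle, 29 mm wide, 96 mm high, in front of and to the right of the rack; origin under its centre; leave it alone
- marker: marker pen, 135 mm long (y), 12 mm thick, lying in front of and to the left of the rack; origin under its middle; leave it alone

How it is judged:
On the way, in this order (a step that is already met when the one before it is completed fails the run):
1. fingertips on the rail over the first gap (((y of post in the frame of rack above 0 m and y of the grasp point in the frame of rack between 0.083 and 0.107 m and contact force between the fingers and rail above 0.3 N) or (y of post in the frame of rack below 0 m and y of the grasp point in the frame of rack between -0.107 and -0.083 m and contact force between the fingers and rail above 0.3 N))), for 0.05 s.
2. fingertips on the rail between the first and second gap (((y of post in the frame of rack above 0 m and y of the grasp point in the frame of rack between 0.07 and 0.082 m and contact force between the fingers and rail above 0.3 N) or (y of post in the frame of rack below 0 m and y of the grasp point in the frame of rack between -0.082 and -0.07 m and contact force between the fingers and rail above 0.3 N))), for 0.05 s.
3. fingertips on the rail over the second gap (((y of post in the frame of rack above 0 m and y of the grasp point in the frame of rack between 0.045 and 0.069 m and contact force between the fingers and rail above 0.3 N) or (y of post in the frame of rack below 0 m and y of the grasp point in the frame of rack between -0.069 and -0.045 m and contact force between the fingers and rail above 0.3 N))), for 0.05 s.
4. fingertips on the rail between the second and third gap (((y of post in the frame of rack above 0 m and y of the grasp point in the frame of rack between 0.032 and 0.044 m and contact force between the fingers and rail above 0.3 N) or (y of post in the frame of rack below 0 m and y of the grasp point in the frame of rack between -0.044 and -0.032 m and contact force between the fingers and rail above 0.3 N))), for 0.05 s.
5. fingertips on the rail over the third gap (((y of post in the frame of rack above 0 m and y of the grasp point in the frame of rack between 0.007 and 0.031 m and contact force between the fingers and rail above 0.3 N) or (y of post in the frame of rack below 0 m and y of the grasp point in the frame of rack between -0.031 and -0.007 m and contact force between the fingers and rail above 0.3 N))), for 0.05 s.
6. the grip is fully home in the third gap (((y of post in the frame of rack above 0 m and y of grip in the frame of rack between 0.01 and 0.028 m) or (y of post in the frame of rack below 0 m and y of grip in the frame of rack between -0.028 and -0.01 m)) and x of grip in the frame of rack between -0.037 and -0.02 m and angle between the y axis of grip and the x axis of rack, either way round below 0.25 rad and height (world z) of grip below 0.006 m and angle between grip's own z axis and vertical below 0.15 rad), for 0.2 s.
At the end, for the whole second after the job is handed in: the machine grip lies still on the surface in the third gap counted from the post, within 9 mm of the gap's middle line and 0.25 rad of its direction, its far end within 6 mm of the back plate; jar, ink bottles and marker stand or lie within 20 mm of where they were (all of step 6 and linear speed of grip below 0.01 m/s and distance of each of jar, ink_a, ink_b, marker from where it was at the start of the episode below 0.02 m and angle between each of jar, ink_a, ink_b, marker's own z axis and vertical below 0.2 rad); the robot touches nothing.
It fails at once if the grip is lifted or tipped up (height (world z) of grip above 0.012 m or angle between grip's own z axis and vertical above 0.35 rad).
It fails at once if the fingers straddle or pinch the grip (x of the grasp point in the frame of grip between -0.008 and 0.008 m and y of the grasp point in the frame of grip between -0.028 and 0.028 m and z of the grasp point in the frame of grip below 0.03 m).
It fails at once if the fingers go on along the rail past the third gap ((y of post in the frame of rack above 0 m and y of the grasp point in the frame of rack below -0.008 m and contact force between the fingers and rail above 0.3 N) or (y of post in the frame of rack below 0 m and y of the grasp point in the frame of rack above 0.008 m and contact force between the fingers and rail above 0.3 N)).
It fails at once if more than 40 N on the rail (contact force between the fingers and rail above 40 N).
It fails at once if the jar, an ink bottle or the marker is disturbed (distance of any of jar, ink_a, ink_b, marker from where it was at the start of the episode above 0.02 m or angle between any of jar, ink_a, ink_b, marker's own z axis and vertical above 0.3 rad).
It also fails if it takes over 64 s, if anything falls off the work surface, if the arm or the gripper's body presses on something with over 40 N, if the wrist force passes 120 N, or if a joint passes its speed limit or range.

### The arm

A 7-joint arm with a two-finger parallel gripper is mounted at the origin on a cart in front of the work surface, level with it; the furniture and walls round the work are solid. World frame = base frame: x ahead of the robot, y to its left, z up, the work surface at z = 0. Lengths are in m, angles in rad, forces in N, time in s.
With the tool pointing down it reaches from about 0.35 to 0.9 m from the base axis. Payload 7.2 kg.
Tool frame: the origin (TCP) lies on the centre line of the jaws, within the pads' length; the fingertips stand 14 mm ahead of it and the grasp point (between the pads) lies 5 mm behind it (ctrl.tip_reach is the distance from the TCP to the fingertips, in m); z points along the fingers, y is the line along which they close (so a half turn about z gives the same grasp; the last joint's range is limited). The gripper opens to 85 mm and grips with 20 to 120 N. Pads are 22 mm wide; open, the fingers measure 114 mm over their backs; the gripper's body (76 mm by 85 mm) begins 54 mm behind the grasp point. The pads swing forward as they close: fully open they stand 13 mm farther back than shut.
Start: joints at [-1.397, 0.411, -0.013, 1.596, 0.006, 1.134, -0.082], TCP at [0.15, 0.607, 0.245] pointing down, gripper open.
Joint ranges: [-2.95, 2.95], [-0.29, 1.99], [-1.47, 1.44], [0.14, 2.54], [-1.03, 4.17], [0.13, 1.85], [-2.86, 2.86]. Speed limits (rad/s): [2.39, 2.39, 3.01, 3.01, 3.14, 3.14, 3.14].

### API

Orientations are given as a 3x3 rotation matrix whose columns are the frame's x, y, z axes.
In Python, from station import ctrl gives the robot as it stands. Calls block until the motion is done:
- ctrl.movep(position, orientation): joint-space move of the TCP to a pose.
- ctrl.movel(position, ori=None, v=0.15, contact_N=None): straight line of the TCP; ori=None keeps the orientation; v is the mean speed in m/s. With contact_N (N) it stops when the force on the tool has changed by that much, and returns True; else False.
- ctrl.move_j(angles): joint-space move.
- ctrl.gripper_to(opening, squeeze=None): finger opening in m; squeeze is the grip in N (None keeps the last); returns when the fingers have stopped.
- ctrl.pause(seconds).
- ctrl.inverse_kinematics(position, orientation): joint angles nearest the present ones, or None.
- ctrl.read_state(): the state.
- ctrl.snapshot(name): name is "scene" or "top" or "wrist"; returns (picture, depth): 384x512x3 uint8, blue, green, red; 384x512 float32, m along the optical axis (not along the pixel's ray), 0 where there is no reading.
- ctrl.calibration(name): a dict with "fx", "fy", "cx", "cy" (pixels), "camera_from_world" (4x4, takes a point from world to camera coordinates). Camera axes: x right, y down, z forward; pixel columns grow to the right and rows downward; lengths in m; the calibration is good to about 2 mm. A picture is of the moment at which its call begins: read the wrist's pose just before it. calibration takes no time and is no camera call; for the wrist camera it gives the pose at the moment of the call.
A pose or a line that the arm cannot do raises ctrl.Unreachable and nothing moves.
- ctrl.job_done(): hands the job in; it is judged then, once.
Trained networks look in the newest picture that a camera, given by its name, has taken for a name from the list of things; names that differ only in an ending like _2 or _b are one class to them, and where a whole thing is asked for, a point or a joint stands for the part that bears it (a point fixed in the world has none). Each returns a list of dicts, best first, with "confidence" (0 to 1); they miss things now and then, are a little off and sometimes report something else, mostly with a low value. They report only what shows in the picture. A call takes as long as a camera call.
- ctrl.search_frame(camera, name): "at" ([x, y, z] in m, in the coordinates of the camera as it stood for that picture, good to about 4 mm: the middle of the surface that is visible of it).
- ctrl.landmark_of(camera, name): "at" ([x, y, z] in m, in the coordinates of the camera as it stood for that picture, good to about 4 mm: a listed point, or the origin of a listed thing).
The state is a dict: "clock": time; "joint_positions": joint angles; "joint_velocities": joint speeds; "joint_torque": joint torques, N m; "ee_pos": TCP position; "eef_rot": TCP orientation; "contact_force": force on the tool from outside, world axes, zero at the start; "wrist_torque": the same for the moment, N m; "gripper_width": finger opening in m; "grasp_force": force on a finger pad.
Only numpy, scipy, OpenCV 4.12 (cv2) and the standard library are available. Lean on these libraries where they do the work, as an engineer would, in place of code of your own. Each camera call takes 0.05 s, during which the arm holds its last target. There are 200 camera calls.

## Working session

There is one attempt and no reset: what is moved stays moved. The work goes in short steps, each a Python script; the robot and the scene stay as the last script left them, time stands still between calls to the robot, and variables do not carry over. Pictures are saved under pics/ and viewed, at most 10 in all, crops included, and the job is handed in when it is done.

```bash
mkdir -p pics; cat > h.py <<'E'
from station import ctrl
import numpy as np, cv2
def w(cam,p,T=None):
    T=ctrl.calibration(cam)["camera_from_world"] if T is None else T
    return (np.linalg.inv(np.array(T))@np.r_[p,1])[:3]
def px(cam,p):
    c=ctrl.calibration(cam); q=(np.array(c["camera_from_world"])@np.r_[p,1])[:3]
    return q[0]/q[2]*c["fx"]+c["cx"],q[1]/q[2]*c["fy"]+c["cy"]
def cloud(cam,d):
    c=ctrl.calibration(cam); v,u=np.mgrid[:384,:512]
    P=np.stack([(u-c["cx"])/c["fx"]*d,(v-c["cy"])/c["fy"]*d,d,np.ones_like(d)],-1)
    return (P@np.linalg.inv(np.array(c["camera_from_world"])).T)[...,:3]
E
python3 - <<'E'
from h import *
np.set_printoptions(precision=4,suppress=True)
for cam in("top","scene"):
    im,d=ctrl.snapshot(cam); cv2.imwrite(f"pics/{cam}.png",im); np.save(cam,d)
    for n in("rack","rail","post","grip","jar","ink_a","ink_b","marker"):
        for r in ctrl.landmark_of(cam,n)[:2]: print(cam,n,w(cam,r["at"]),round(r["confidence"],2))
print(ctrl.read_state()["eef_rot"],ctrl.tip_reach)
E
```

```text
top rack [ 0.6538 -0.1075  0.0037] 0.96
top rail [ 0.6606 -0.105   0.0467] 0.95
top post [ 0.6404 -0.2388 -0.0007] 0.41
top grip [ 0.5296 -0.058  -0.0005] 0.5
top jar [ 0.7479 -0.1507  0.0031] 0.73
top ink_a [ 0.4934 -0.2824 -0.0002] 0.59
top ink_a [ 0.6194 -0.2922 -0.0014] 0.55
top ink_b [ 0.4934 -0.2824 -0.0002] 0.59
top ink_b [ 0.6194 -0.2922 -0.0014] 0.55
top marker [ 0.5374  0.0894 -0.0007] 0.48
scene rack [ 0.6528 -0.1112  0.0015] 0.72
scene rail [ 0.653  -0.1107  0.0493] 0.57
scene post [ 0.6424 -0.2408  0.0024] 0.58
scene grip [ 0.525  -0.0603 -0.0035] 0.57
scene jar [ 0.7496 -0.1587  0.0005] 0.72
scene ink_a [ 0.6156 -0.2971  0.0002] 0.71
scene ink_a [ 0.491  -0.2865 -0.0015] 0.58
scene ink_b [ 0.6156 -0.2971  0.0002] 0.71
scene ink_b [ 0.491  -0.2865 -0.0015] 0.58
scene marker [0.5382 0.0941 0.0021] 0.68
[[-0.9709  0.2395  0.    ]
 [ 0.2395  0.9709  0.    ]
 [-0.      0.     -1.    ]] 0.014
```

View pics/top.png

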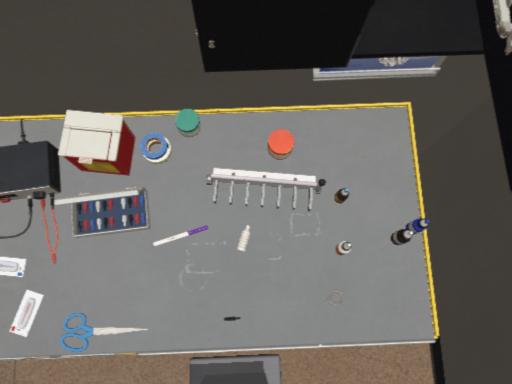

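View pics/scene.png

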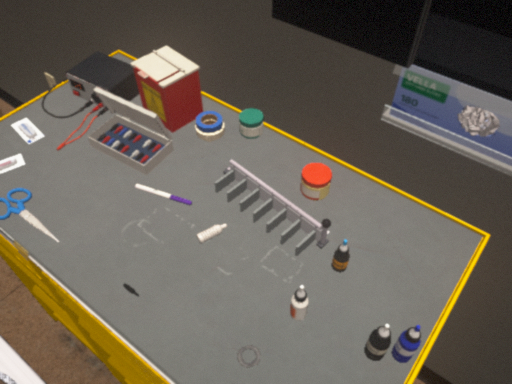

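The post with the black ball is at the right end of the rack (top ~(322,183), scene ~(326,225)), so gap 3 is at rack y = -19 mm. The grip lies in front at top ~(244,238), stem pointing at the rack. Next is a closer look with the wrist camera.

```bash
python3 - <<'E'
from h import *
np.set_printoptions(precision=4,suppress=True)
R=np.array([[-1,0,0],[0,1,0],[0,0,-1.]])
s=ctrl.read_state()
ctrl.movel(s["ee_pos"]+np.array([0,0,.1]))
ctrl.movep([0.52,-0.09,0.36],R)
ctrl.gripper_to(0)
im,d=ctrl.snapshot("wrist"); cv2.imwrite("pics/w1.png",im); np.save("w1",d)
P=cloud("wrist",d); np.save("w1P",P)
for n in("rack","rail","post","grip","marker","jar"):
    for r in ctrl.landmark_of("wrist",n)[:2]: print(n,w("wrist",r["at"]),round(r["confidence"],2))
Z=P[...,2]
m=(Z>.043)&(Z<.058)&(abs(P[...,0]-.655)<.06)&(abs(P[...,1]+.11)<.115)&(d>0)
q=P[m]; print(m.sum(),q.mean(0)); 
f=np.polyfit(q[:,1],q[:,0],1); print("rail x=",f, "angle",np.arctan(-f[0]))
m=(Z>.008)&(Z<.03)&(np.hypot(P[...,0]-.528,P[...,1]+.059)<.045)&(d>0)
q=P[m]; r=cv2.minAreaRect((q[:,:2]*1000).astype(np.float32)); print("grip",m.sum(),r,q[:,2].max())
s=ctrl.read_state();print(s["ee_pos"],s["joint_positions"],s["gripper_width"],s["clock"])
E
```

```text
rack [ 0.6482 -0.1084  0.0007] 0.75
rail [ 0.6572 -0.1115  0.0436] 0.83
rail [ 0.6182 -0.2924  0.0006] 0.43
post [ 0.639  -0.2392  0.0016] 0.76
grip [ 0.5288 -0.0538 -0.0004] 0.85
marker [ 0.5342  0.0953 -0.0013] 0.9
marker [ 0.6563 -0.1122  0.0454] 0.58
jar [ 0.7445 -0.1536 -0.0045] 0.77
jar [ 0.6166 -0.2919  0.    ] 0.24
965 [ 0.6537 -0.1124  0.0509]
rail x= [0.1235 0.6676] angle -0.1229204709355145
grip 499 ((524.8681640625, -57.75934600830078), (20.828800201416016, 62.133602142333984), 71.20079803466797) 0.023346369125098243
[ 0.52 -0.09  0.36] [-0.7454  0.221   1.0088  1.7054 -0.1926  1.3215  1.871 ] 0.0002549131596448654 5.6167
```

View pics/w1.png

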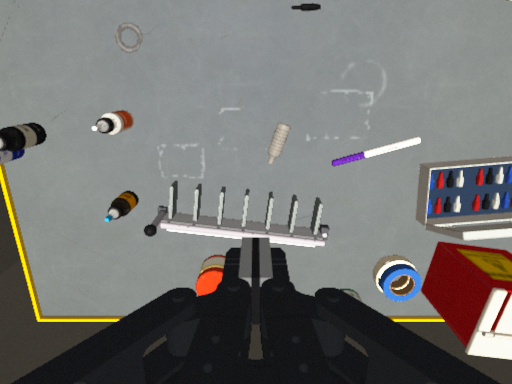

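The wrist picture shows the post ball at (150,230), dividers between (173,195) and (317,215), and the grip at (278,143), a little skewed to the gaps. The arm blocks nothing that matters. Next I fit the rack's y origin from the dividers and rail ends.

```bash
python3 - <<'E'
from h import *
np.set_printoptions(precision=4,suppress=True)
P=np.load("w1P.npy"); d=np.load("w1.npy"); P=P[d>0]
th=-.1229; ex=np.array([np.cos(th),np.sin(th)]); ey=np.array([-ex[1],ex[0]])
o=np.array([.652,-.110]); q=P[:,:2]-o; X=q@ex; Y=q@ey; Z=P[:,2]
m=(Z>.046)&(Z<.056)&(abs(X-.003)<.02)&(abs(Y)<.128); print("rail Y",np.percentile(Y[m],[0,1,99,100]),"X med",np.median(X[m]),np.percentile(X[m],[5,95]))
m=(Z>.024)&(Z<.036)&(X<-.012)&(X>-.06)&(abs(Y)<.14)
ys=Y[m]; cs=np.arange(-3,4)*.038
best=min(np.arange(-.019,.019,.0002),key=lambda s:np.minimum(np.min(abs(ys[:,None]-cs-s),1),.008).sum())
print("div offset",best,m.sum(),ys.min(),ys.max(),"nose X",np.percentile(X[m],1))
k=np.argmin(abs(ys[:,None]-cs-best),1)
for i in range(7):
    a=m.nonzero()[0][k==i]; print(i,len(a),Y[a].mean(),np.polyfit(X[a],Y[a],1)[0] if len(a)>9 else 0)
m=(Z>.06)&(Z<.085)&(abs(X)<.03)&(abs(abs(Y)-.133)<.02); print("ball",X[m].mean(),Y[m].mean(),m.sum())
E
```

```text
rail Y [-0.128  -0.1237  0.1238  0.1265] X med 0.0015427999607584494 [-0.0012  0.0068]
div offset 0.0003999999999998831 850 -0.11629185784317726 0.1173586389639297 nose X -0.05428787902109854
0 134 -0.1126629974698837 -0.0043896577643808745
1 126 -0.07485256844194725 0.010186953190626492
2 113 -0.03729463407345932 0.0019640844017582973
3 106 0.0003816516886527074 0.0023349697303614875
4 115 0.03816218044499238 0.0043802012545714345
5 124 0.0758231353049567 -0.00371205794377045
6 132 0.11362327695305934 -0.00464882776082137
ball 0.0010904814324906088 -0.1310260212723713 127
```

```bash
cat >> h.py <<'E'
th=-.1229; ex=np.array([np.cos(th),np.sin(th)]); ey=np.array([-ex[1],ex[0]])
O=np.array([.652,-.110])-.0008*ex+.0004*ey
R0=np.column_stack([np.r_[-ex,0],np.r_[ey,0],[0,0,-1.]])
def rp(x,y,z): return np.r_[O+x*ex+y*ey,z]
E
python3 - <<'E'
from h import *
np.set_printoptions(precision=4,suppress=True)
ctrl.movep(rp(.003,-.095,.13),R0)
ctrl.movel(rp(.003,-.095,.075),v=.08)
ctrl.pause(.3)
f0=ctrl.read_state()["contact_force"][2]
hit=ctrl.movel(rp(.003,-.095,.058),v=.012,contact_N=3)
s=ctrl.read_state(); print(hit,f0,s["ee_pos"],s["contact_force"],s["clock"])
F=lambda: ctrl.read_state()["contact_force"][2]-f0
zt=s["ee_pos"][2]
if hit:
    for i in range(5):
        f=F()
        if 3<f<12: break
        zt+= -.0004 if f<=3 else .0004
        ctrl.movel(rp(.003,-.095,zt),v=.01); ctrl.pause(.1)
    print("press",zt,F())
    for y in np.arange(-.090,-.0185,.005):
        ctrl.movel(rp(.003,y,zt),v=.03); s=ctrl.read_state(); f=F()
        print(round(y,3),round(f,2),round(zt,4),s["ee_pos"])
        if f<3: zt-=.0004
        elif f>12: zt+=.0004
    ctrl.pause(.15); print(F())
    ctrl.movel(rp(.003,y,.11),v=.1)
s=ctrl.read_state();print(s["clock"])
E
```

```text
True 0.3627511513433686 [ 0.6426 -0.2041  0.0661] [-0.7509  0.8276  5.3243] 8.675
press 0.06608820180852985 4.961561917578739
-0.09 2.52 0.0661 [ 0.6435 -0.1986  0.0661]
-0.085 4.13 0.0657 [ 0.644  -0.1949  0.0661]
-0.08 5.51 0.0657 [ 0.6446 -0.1895  0.0661]
-0.075 6.58 0.0657 [ 0.6452 -0.1842  0.0661]
-0.07 7.09 0.0657 [ 0.6459 -0.1791  0.0661]
-0.065 5.64 0.0657 [ 0.6465 -0.174   0.066 ]
-0.06 6.7 0.0657 [ 0.6471 -0.1691  0.066 ]
-0.055 6.57 0.0657 [ 0.6478 -0.1641  0.0661]
-0.05 6.1 0.0657 [ 0.6484 -0.1591  0.066 ]
-0.045 7.31 0.0657 [ 0.649  -0.1542  0.066 ]
-0.04 7.13 0.0657 [ 0.6496 -0.1492  0.066 ]
-0.035 7.2 0.0657 [ 0.6502 -0.1443  0.066 ]
-0.03 6.9 0.0657 [ 0.6508 -0.1393  0.066 ]
-0.025 6.45 0.0657 [ 0.6514 -0.1343  0.066 ]
-0.02 5.48 0.0657 [ 0.652  -0.1294  0.0661]
7.796008690772973
14.1583
```

```bash
cat >> h.py <<'E'
def grip(c=(-.13,-.01),r=.07):
    im,d=ctrl.snapshot("wrist"); P=cloud("wrist",d); q=P[...,:2]-O; X=q@ex;Y=q@ey;Z=P[...,2]
    m=(d>0)&(Z>.007)&(Z<.03)&(np.hypot(X-c[0],Y-c[1])<r)&(X<-.058)
    n,l,st,_=cv2.connectedComponentsWithStats(m.astype(np.uint8)); m=l==1+np.argmax(st[1:,4])
    rr=cv2.minAreaRect(np.c_[X[m],Y[m]].astype(np.float32)*1000)
    b=cv2.boxPoints(rr); e=max((b[1]-b[0],b[2]-b[1]),key=np.linalg.norm); e=e*np.sign(e[0])
    return im,np.array(rr[0]),np.array(rr[1]),np.arctan2(e[1],e[0]),m.sum()
E
python3 - <<'E'
from h import *
np.set_printoptions(precision=4,suppress=True)
X=-.1318
ctrl.movel(rp(-.08,-.02,.12),v=.25)
ctrl.movel(rp(X,.077,.09),v=.25)
ctrl.movel(rp(X,.077,.020),v=.12)
ctrl.movel(rp(X,.010,.020),v=.05)
ctrl.movel(rp(X,.030,.020),v=.15)
ctrl.movel(rp(X-.03,.05,.22),v=.25)
im,*r=grip(); print(r); cv2.imwrite("pics/w2.png",im)
print(ctrl.read_state()["clock"])
E
```

```text
[array([-129.9293,  -14.8604]), array([62.2007, 20.948 ]), np.float32(0.0011085505), np.int64(903)]
18.775
```

View pics/w2.png

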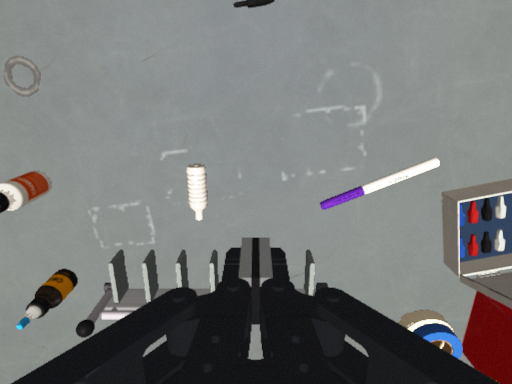

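Grip at (198,190), now parallel to the gaps and roughly in line with gap 3, which lies between the dividers at (181,270) and (213,270), with its centre 4 mm to the left. I'll nudge it, then push from the end.

```bash
python3 - <<'E'
from h import *
np.set_printoptions(precision=4,suppress=True)
X=-.130
ctrl.movel(rp(X,.035,.09),v=.25)
ctrl.movel(rp(X,.030,.020),v=.12)
ctrl.movel(rp(X,.006,.020),v=.05)
ctrl.movel(rp(X,.030,.020),v=.15)
ctrl.movel(rp(X,.030,.09),v=.2)
ctrl.movel(rp(-.20,-.019,.09),v=.25)
ctrl.movel(rp(-.20,-.019,.020),v=.12)
ctrl.movel(rp(-.135,-.019,.020),v=.04)
ctrl.movel(rp(-.150,-.019,.020),v=.1)
ctrl.movel(rp(-.18,-.0,.20),v=.25)
im,*r=grip((-.1,-.019),.06); print(r); cv2.imwrite("pics/w3.png",im)
print(ctrl.read_state()["clock"])
E
```

```text
[array([-108.3709,  -20.8193]), array([20.703 , 37.4946]), np.float32(-0.00847707), np.int64(556)]
25.875
```

View pics/w3.png

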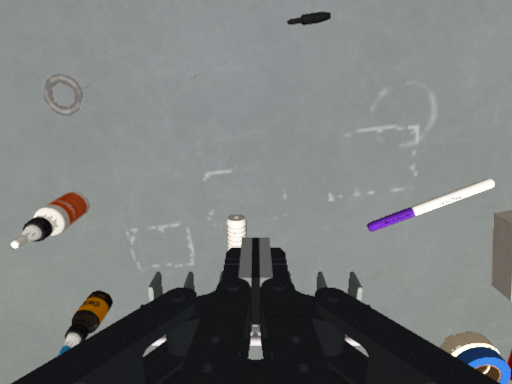

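The grip's rear end is at (236,217), straight, about 2 mm off the gap line (its front is hidden by the fingers). I'll push it home.

```bash
python3 - <<'E'
from h import *
np.set_printoptions(precision=4,suppress=True)
ctrl.movel(rp(-.165,-.019,.09),v=.25)
ctrl.movel(rp(-.165,-.019,.020),v=.12)
ctrl.pause(.2)
ctrl.movel(rp(-.085,-.019,.020),v=.05)
hit=ctrl.movel(rp(-.064,-.019,.020),v=.02,contact_N=4)
s=ctrl.read_state(); print(hit,(s["ee_pos"][:2]-O)@ex,s["contact_force"])
ctrl.movel(rp(-.10,-.019,.020),v=.1)
ctrl.movel(rp(-.14,-.019,.12),v=.25)
ctrl.movel(rp(-.17,.09,.26),v=.3)
im,d=ctrl.snapshot("wrist"); cv2.imwrite("pics/w4.png",im)
P=cloud("wrist",d); q=P[...,:2]-O; X=q@ex;Y=q@ey;Z=P[...,2]
m=(d>0)&(Z>.008)&(Z<.03)&(abs(Y+.019)<.013)&(X<-.004)&(X>-.1)
print(m.sum(),np.percentile(X[m],[0,2,50,98]),np.percentile(Y[m],[2,98]),Z[m].max())
m&=X<-.045; print(m.sum(),np.percentile(Y[m],[2,98]))
ctrl.snapshot("scene")
for c in("scene","wrist"):
    for r in ctrl.landmark_of(c,"grip")[:1]:
        a=w(c,r["at"])[:2]-O; print(c,a@ex,a@ey,r["confidence"])
print(ctrl.read_state()["clock"])
E
```

```text
True -0.06991751170018583 [ 0.5809 -0.105  -0.46  ]
589 [-0.062  -0.0613 -0.0401 -0.0072] [-0.0302 -0.0112] 0.0228167655705781
241 [-0.0302 -0.0111]
scene -0.027370187756423883 -0.023704421878324427 0.73
wrist -0.02948197634797424 -0.019620671031203823 0.74
31.9
```

View pics/w4.png

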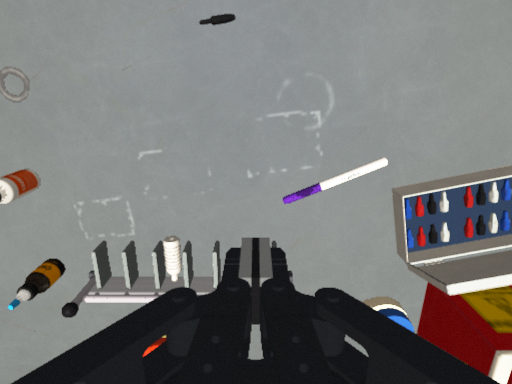

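The grip at (172,258) is in the third gap from the post, between the dividers at (158,265) and (187,265). Its rear end is at x = -62 mm, so it is fully home, and the robot is clear.

```bash
python3 -c "
from station import ctrl
print(ctrl.job_done())"
```

```text
the job is handed in; nothing more can be done
None
```

The job is handed in: the shut fingers slid along the rail from gap 1 to gap 3 at about 2.5–8 N, and the grip was pushed lengthwise into the third gap, where it measured about 31 mm from the back plate (fully home) and about 2 mm off the gap's middle line; no verdict was returned.

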